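Find the weak spring mount and fold its tag down

TASK

The grinder has been wobbling: one of the three spring mounts on its green sub-base has gone soft. Working from left to right as seen from the robot, press each mount's round pad down a few millimetres with a fingertip and let it come up again; then push the hinged tag in front of the softest one down flat, leaving the other two tags standing. Only press and push: pull nothing up, leave the loose things where they lie, and finish with your hand clear.

Things in the scene. Friction and masses are not known exactly. Their poses are not given: they have to be found in the camera images.
- base: sub-base of a bench grinder: green steel tray fixed to the bench, 290 mm deep (x, away from the robot), 420 mm wide (y, to the left), flat top 22 mm above the bench; origin: centre of its underside; yaw within 0.2 rad. Three spring mounts are bolted on it, axes at (-20, 140), (70, 0), (-20, -140) mm in its x, y: left, middle, right. A hinged tag stands in front (-x) of each mount.
- mount_left: the left-hand mount: 70 mm square steel flange bolted to the tray, coil spring round a dark sleeve, and on it a sliding steel cap 55 mm across faced with a round black rubber pad. Origin: on its axis at the tray's top; the pad's face is 50 mm above it at rest. The three look alike; inside, a second, inner spring bears under the cap, but in one of the three (any of them) it is broken, and that one is soft.
- pad_left (a joint): how far the pad of the left-hand mount is pressed down, m: 0 at rest, growing downwards to 0.014 (bottomed). Springs back when let go. Pressed down 8 mm a sound mount pushes back with 10 to 14 N, the soft one with about 5 N. Must not be pulled up (negative).
- mount_middle: the middle mount (the one farthest from the robot): 70 mm square steel flange bolted to the tray, coil spring round a dark sleeve, and on it a sliding steel cap 55 mm across faced with a round black rubber pad. Origin: on its axis at the tray's top; the pad's face is 50 mm above it at rest. The three look alike; inside, a second, inner spring bears under the cap, but in one of the three (any of them) it is broken, and that one is soft.
- pad_middle (a joint): how far the pad of the middle mount (the one farthest from the robot) is pressed down, m: 0 at rest, growing downwards to 0.014 (bottomed). Springs back when let go. Pressed down 8 mm a sound mount pushes back with 10 to 14 N, the soft one with about 5 N. Must not be pulled up (negative).
- mount_right: the right-hand mount: 70 mm square steel flange bolted to the tray, coil spring round a dark sleeve, and on it a sliding steel cap 55 mm across faced with a round black rubber pad. Origin: on its axis at the tray's top; the pad's face is 50 mm above it at rest. The three look alike; inside, a second, inner spring bears under the cap, but in one of the three (any of them) it is broken, and that one is soft.
- pad_right (a joint): how far the pad of the right-hand mount is pressed down, m: 0 at rest, growing downwards to 0.014 (bottomed). Springs back when let go. Pressed down 8 mm a sound mount pushes back with 10 to 14 N, the soft one with about 5 N. Must not be pulled up (negative).
- tag_left (a joint): angle of the service tag in front of the left-hand mount, rad: 0 upright, 1.571 folded down flat on the tray. It starts leaning back at 0.7 to 0.95 and stays where it is left (stiff hinge, 0.04 N m). It swings about its lower edge, its upper edge going towards its mount (the tray's +x) and down.
- tag_left_edge (a point): middle of the free upper edge of that tag: plain aluminium plate 44 mm wide, 3 mm thick, 48 mm from hinge pin to this edge. The pin lies along the tray's y, 102 mm in front (tray's -x) of the mount's axis, 25.5 mm above the bench. Pushing straight down on the plate 20 mm behind the pin (+x) folds it flat; its upper face then lies 27 mm above the bench.
- tag_middle (a joint): angle of the service tag in front of the middle mount (the one farthest from the robot), rad: 0 upright, 1.571 folded down flat on the tray. It starts leaning back at 0.7 to 0.95 and stays where it is left (stiff hinge, 0.04 N m). It swings about its lower edge, its upper edge going towards its mount (the tray's +x) and down.
- tag_middle_edge (a point): middle of the free upper edge of that tag: plain aluminium plate 44 mm wide, 3 mm thick, 48 mm from hinge pin to this edge. The pin lies along the tray's y, 102 mm in front (tray's -x) of the mount's axis, 25.5 mm above the bench. Pushing straight down on the plate 20 mm behind the pin (+x) folds it flat; its upper face then lies 27 mm above the bench.
- tag_right (a joint): angle of the service tag in front of the right-hand mount, rad: 0 upright, 1.571 folded down flat on the tray. It starts leaning back at 0.7 to 0.95 and stays where it is left (stiff hinge, 0.04 N m). It swings about its lower edge, its upper edge going towards its mount (the tray's +x) and down.
- tag_right_edge (a point): middle of the free upper edge of that tag: plain aluminium plate 44 mm wide, 3 mm thick, 48 mm from hinge pin to this edge. The pin lies along the tray's y, 102 mm in front (tray's -x) of the mount's axis, 25.5 mm above the bench. Pushing straight down on the plate 20 mm behind the pin (+x) folds it flat; its upper face then lies 27 mm above the bench.
- mallet: bystander: wooden mallet lying on the bench left of the tray, head 75 x 140 x 85 mm, handle to its -x; origin under the head's centre. Leave it alone.
- screwdriver: bystander: screwdriver with red handle lying on the bench right of the tray, along its x. Leave it alone.
- grease_tin: bystander: steel tin 68 mm across, 45 mm tall, standing on the tray's far right corner, behind the right-hand mount; origin at the centre of its underside. Leave it alone.
- locknut: bystander: dark steel round nut 32 mm across, 13 mm high, lying loose on the front part of the tray between the left and right mounts; origin at the centre of its underside. Leave it alone.

How it is judged (in metres and radians):
On the way, in this order (a step that is already met when the one before it is completed fails the run):
1. the left pad is pressed down (over 2.5 mm) (value of joint pad_left above 0.0025 m), for 0.1 s.
2. the middle pad is pressed down (over 2.5 mm) (value of joint pad_middle above 0.0025 m), for 0.1 s.
3. the right pad is pressed down (over 2.5 mm) (value of joint pad_right above 0.0025 m), for 0.1 s.
4. the tag of the softest mount is pushed down flat, the other two standing (((contact force between mount_left and anything else below 0.4 N and value of joint tag_left above 1.4 rad and value of joint each of tag_middle, tag_right below 1.15 rad) or (contact force between mount_middle and anything else below 0.4 N and value of joint tag_middle above 1.4 rad and value of joint each of tag_left, tag_right below 1.15 rad) or (contact force between mount_right and anything else below 0.4 N and value of joint tag_right above 1.4 rad and value of joint each of tag_left, tag_middle below 1.15 rad))), for 0.2 s.
At the end, for the whole second after the job is handed in: The tag of the softest mount (broken inner spring: untouched, it bears only a light stub, under 0.4 N) lies flat (over 1.40 rad), the other two stand (under 1.15 rad), all pads are up again (within 1.5 mm) and the loose things lie within 15 mm of their places; the robot is clear (((contact force between mount_left and anything else below 0.4 N and value of joint tag_left above 1.4 rad and value of joint each of tag_middle, tag_right below 1.15 rad) or (contact force between mount_middle and anything else below 0.4 N and value of joint tag_middle above 1.4 rad and value of joint each of tag_left, tag_right below 1.15 rad) or (contact force between mount_right and anything else below 0.4 N and value of joint tag_right above 1.4 rad and value of joint each of tag_left, tag_middle below 1.15 rad)) and contact force between each of the fingers, the arm and anything else below 0.1 N and value of joint each of pad_left, pad_middle, pad_right below 0.0015 m and distance of each of mallet, screwdriver, grease_tin, locknut from where it was at the start of the episode below 0.015 m).
It fails at once if two tags are folded down (over 1.2 rad) (value of joint each of tag_middle, tag_right above 1.2 rad or value of joint each of tag_left, tag_right above 1.2 rad or value of joint each of tag_left, tag_middle above 1.2 rad).
It fails at once if a pad is pulled up (over 4 mm) (value of joint any of pad_left, pad_middle, pad_right below -0.004 m).
It fails at once if a loose thing is moved or lifted (over 15 mm) (distance of any of mallet, screwdriver, grease_tin, locknut from where it was at the start of the episode above 0.015 m).
It also fails if it takes over 48 s, if anything falls off the work surface, if the arm or the gripper's body presses on something with over 40 N, if the wrist force passes 120 N, or if a joint passes its speed limit or range.

ROBOT

A 6-joint arm with a two-finger parallel gripper is mounted at the origin on the work surface. World frame = base frame: x ahead of the robot, y to its left, z up, the work surface at z = 0. Lengths are in mm, angles in rad, forces in N, time in s.
With the tool pointing down it reaches from about 275 to 975 mm from the base axis. Payload 8.4 kg.
Tool frame: the origin (TCP) lies on the centre line of the jaws, within the pads' length; the fingertips stand 14 mm ahead of it and the grasp point (between the pads) lies 5 mm behind it; z points along the fingers, y is the line along which they close (so a half turn about z gives the same grasp; the last joint's range is limited). The gripper opens to 92 mm and grips with 3 to 60 N. Pads are 20 mm wide; open, the fingers measure 128 mm over their backs; the gripper's body (75 mm by 189 mm) begins 69 mm behind the grasp point.
Start: joints at [1.248, 0.353, 1.633, -0, 1.155, -0.002], TCP at [197.077, 593.118, 228.583] pointing down, gripper open.
Joint ranges: [-2.63, 2.63], [-0.92, 2.1], [0.06, 2.66], [-1.3, 4.44], [0, 2.69], [-3.02, 3.02]. Speed limits (rad/s): [2.22, 2.22, 2.79, 3.14, 3.14, 3.14].

INTERFACE

Orientations are given as a rotation vector (axis times angle).
In Python, from station import move_pose, move_l, move_joints, open_jaws, close_gripper, sleep, ik, grab_frame, PlanningError, sign_off, read_time_s, read_qpos, read_joint_vel, read_effort, read_position, read_eef_rot, read_wrist_force, read_moment, read_finger_gap, read_gripper_force gives the robot as it stands. Calls block until the motion is done:
- move_pose(position, orientation): joint-space move of the TCP to a pose.
- move_l(position, vel=150, rot=None, force_limit=None): straight line of the TCP; rot=None keeps the orientation; vel is the mean speed in mm/s. With force_limit (N) it stops when the force on the tool has changed by that much, and returns True; else False.
- move_joints(angles): joint-space move.
- open_jaws() and close_gripper(grasp_force=None): open the fingers fully, or close them until they stop; grasp_force is the grip in N (None keeps the last).
- sleep(seconds).
- ik(position, orientation): joint angles nearest the present ones, or None.
- grab_frame(name): name is "side" or "top" or "wrist"; returns a dict with "color" (480x640x3 uint8, red, green, blue), "K" (3x3 intrinsics, pixels), "k1" (the pictures are not rectified: a ray, as slopes to the right and down, at radius r is drawn at 1 + k1 r^2 times it, then the intrinsics apply), "extrinsics" (4x4, takes a point from camera to world coordinates); the wrist camera has in their place "T_tool_cam" (4x4, takes a point from camera to tool coordinates, whose origin is the TCP and whose axes are the flange's). Camera axes: x right, y down, z forward; pixel columns grow to the right and rows downward; lengths in mm; the calibration is good to about 2 mm. A picture is of the moment at which its call begins: read the wrist's pose just before it. There is no depth.
A pose or a line that the arm cannot do raises PlanningError and nothing moves.
- sign_off(): hands the job in; it is judged then, once.
Readings, each from a call of its own:
- read_time_s(): time.
- read_qpos(): joint angles.
- read_joint_vel(): joint speeds.
- read_effort(): joint torques, N m.
- read_position(): TCP position.
- read_eef_rot(): TCP orientation.
- read_wrist_force(): force on the tool from outside, world axes, zero at the start.
- read_moment(): the same for the moment, N m.
- read_finger_gap(): finger opening in mm.
- read_gripper_force(): force on a finger pad.
Only numpy, scipy, OpenCV 4.12 (cv2) and the standard library are available. Lean on these libraries where they do the work, as an engineer would, in place of code of your own. Each camera call takes 0.05 s, during which the arm holds its last target. There are 200 camera calls.

## Working session

There is one attempt and no reset: what is moved stays moved. The work goes in short steps, each a Python script; the robot and the scene stay as the last script left them, time stands still between calls to the robot, and variables do not carry over. Pictures are saved under pics/ and viewed, at most 10 in all, crops included, and the job is handed in when it is done.

```bash
mkdir -p pics; python3 - <<'E'
from station import *
import cv2,numpy as np
print(read_time_s(),read_position(),read_eef_rot(),read_finger_gap(),read_wrist_force())
for n in("top","side"):
    f=grab_frame(n);cv2.imwrite(f"pics/{n}0.png",f["color"][:,:,::-1]);print(n,f["K"],f["k1"],f["extrinsics"])
E
```

```text
0.0 [196.94478376 592.64928801 227.87883997] [-5.01705639e-01 -3.10108141e+00  2.15024989e-03] 92.05396727940635 [0.247171   0.01669472 0.67712451]
top [[508.84034562   0.         329.97273173]
 [  0.         508.84034562 238.12641542]
 [  0.           0.           1.        ]] -0.06579624051426179 [[-1.95575759e-02 -9.77003704e-01  2.12323489e-01  2.53512018e+02]
 [-9.99794045e-01  2.02622880e-02  1.14345556e-03  4.97318391e+00]
 [-5.41932001e-03 -2.12257397e-01 -9.77198766e-01  1.52963381e+03]
 [ 0.00000000e+00  0.00000000e+00  0.00000000e+00  1.00000000e+00]]
side [[599.81214281   0.         318.70586349]
 [  0.         599.81214281 248.45976956]
 [  0.           0.           1.        ]] -0.09139387108391885 [[-9.93126504e-01 -8.78242514e-02  7.73734271e-02  4.82844146e+02]
 [-1.16947663e-01  7.71637407e-01 -6.25219126e-01  8.40778397e+02]
 [-4.79482890e-03 -6.29970327e-01 -7.76604402e-01  1.14122240e+03]
 [ 0.00000000e+00  0.00000000e+00  0.00000000e+00  1.00000000e+00]]
```

View pics/top0.png

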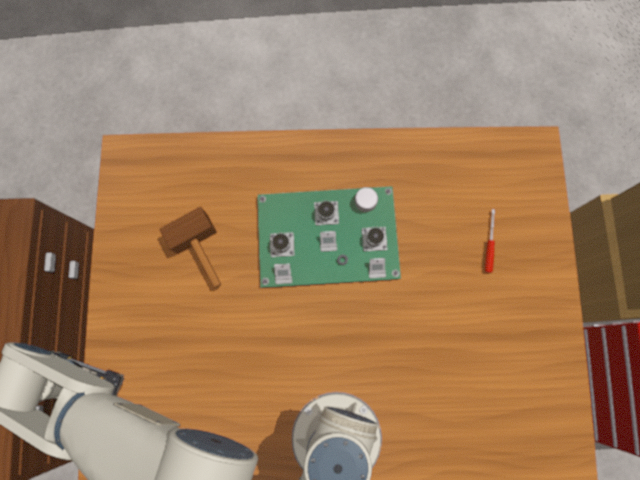

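View pics/side0.png

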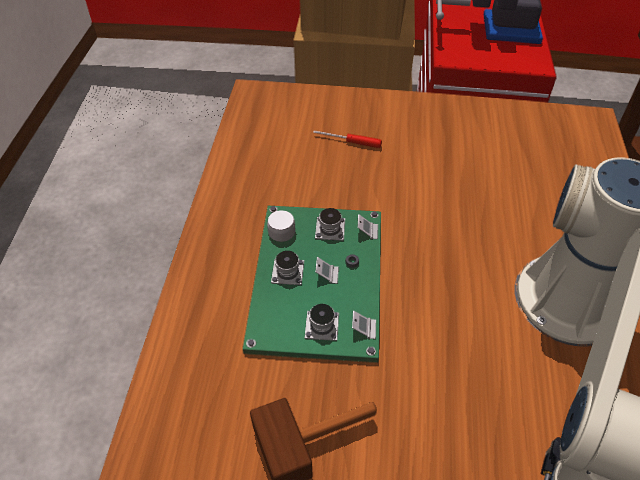

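Top view: pads at about (281,241), (325,209) and (375,236), with the locknut clear at (342,260). The side view agrees, with pads at (321,313), (287,260) and (330,216). I'll fit the tray pose from the pads and tray corners.

```bash
cat > h.py <<'E'
from station import *
import cv2,numpy as np
from scipy.spatial.transform import Rotation as R
from scipy.optimize import least_squares
def proj(f,P,T=None):
    T=f["extrinsics"] if T is None else T
    q=(np.atleast_2d(P)-T[:3,3])@T[:3,:3]; s=q[:,:2]/q[:,2:]
    s=s*(1+f["k1"]*(s**2).sum(1,keepdims=True))
    return s@f["K"][:2,:2].T+f["K"][:2,2]
def world(p,B):   # tray x,y,z -> world
    c,s=np.cos(p[2]),np.sin(p[2]); B=np.atleast_2d(np.array(B,float))
    return np.c_[p[0]+c*B[:,0]-s*B[:,1],p[1]+s*B[:,0]+c*B[:,1],B[:,2]]
M=np.array([[-20,140,72],[70,0,72],[-20,-140,72]],float)
C=np.array([[145,210,22],[145,-210,22],[-145,-210,22],[-145,210,22]],float)
def down(yaw): return (R.from_euler('z',yaw)*R.from_rotvec([0,np.pi,0])).as_rotvec()
E
python3 - <<'E'
from h import *
obs={"top":[(281,241),(325,209),(375,236),(258,194),(392,187),(400,279),(261,287)],
"side":[(321,313),(287,260),(330,216),(245,354),(267,207),(381,209),(380,356)]}
B=np.r_[M,C]; F={n:grab_frame(n) for n in obs}
res=lambda p:np.concatenate([(proj(F[n],world(p,B))-obs[n]).ravel() for n in obs])
r=least_squares(res,[500,0,0],loss='soft_l1'); p=r.x; print(p); print(res(p).reshape(-1,2).round(1).tolist())
np.save('p.npy',p)
close_gripper(10)
t=world(p,[[-10,0,0]])[0]
move_pose([t[0]-40,t[1],340],down(p[2]))
pos,rot=read_position(),read_eef_rot(); f=grab_frame("wrist")
T=np.eye(4);T[:3,:3]=R.from_rotvec(rot).as_matrix();T[:3,3]=pos
print(pos,rot,read_time_s(),read_finger_gap(),f["T_tool_cam"]); T=T@f["T_tool_cam"]
im=f["color"][:,:,::-1].copy(); cv2.imwrite('pics/w_raw.png',im)
for u in np.r_[proj(f,world(p,M),T),proj(f,world(p,C),T)]:
    print(u.round(1)); cv2.drawMarker(im,tuple(int(round(v)) for v in u),(0,0,255),0,12,1)
cv2.imwrite('pics/w1.png',im); np.savez('w1.npz',T=T,K=f["K"],k1=f["k1"])
E
```

```text
[5.87729912e+02 1.48552772e+01 4.76293996e-02]
[[-1.2, 1.2], [0.5, 0.4], [0.1, -0.2], [-1.5, 1.0], [-0.3, -1.0], [0.7, -0.3], [-0.9, 1.2], [1.4, 0.1], [-0.2, -1.2], [0.0, -1.0], [-2.3, -4.8], [0.0, -2.2], [-0.4, 1.3], [-0.4, 1.3]]
[537.75322422  15.00122003 339.86445393] [ 7.57811382e-02 -3.14047445e+00 -2.91186300e-04] 4.0083 0.33337815411278865 [[-3.45235850e-04 -9.68679290e-01 -2.48314950e-01  7.11116350e+01]
 [ 9.99998587e-01  7.41553273e-05 -1.67959316e-03  3.08910270e-01]
 [ 1.64540098e-03 -2.48315179e-01  9.68677895e-01 -1.56317325e+02]
 [ 0.00000000e+00  0.00000000e+00  0.00000000e+00  1.00000000e+00]]
[445.1 238. ]
[317.3 314.1]
[189.5 237.8]
[476.3 350.6]
[159.1 350.2]
[134.2 121.6]
[500.9 121.7]
```

View pics/w1.png

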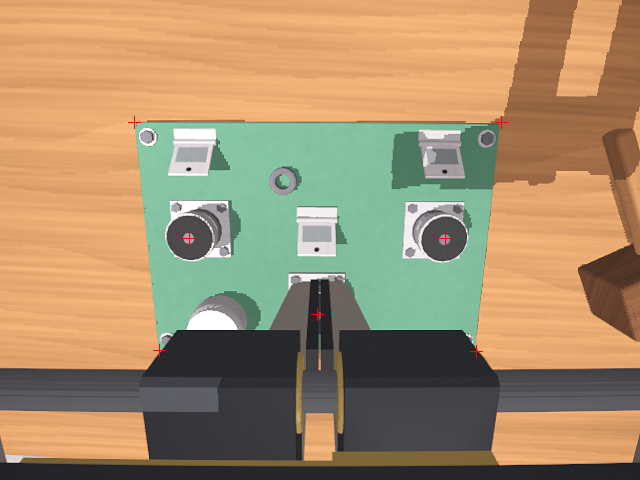

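The predicted points fall on the pad centres and tray corners to within 1–2 mm. Pressing now.

```bash
python3 - <<'E'
from h import *
p=np.load('p.npy'); W=world(p,M); rot=down(p[2])
for i,n in enumerate(("left","middle","right")):
    x,y=W[i,:2]
    move_l([x,y,130],vel=250,rot=rot); 
    move_l([x,y,92],vel=100); sleep(.15); f0=read_wrist_force()[2]; out=[]
    for d in (0,3,5,7,8.5):
        s=move_l([x,y,86-d],vel=30,force_limit=25); sleep(.15)
        out.append((round(72+14-read_position()[2],1),round(read_wrist_force()[2]-f0,2)))
    move_l([x,y,100],vel=80); print(n,out,read_time_s())
move_l([x,y,130],vel=200)
E
```

```text
left [(np.float64(-0.0), np.float64(0.23)), (np.float64(2.8), np.float64(2.98)), (np.float64(4.6), np.float64(5.72)), (np.float64(6.4), np.float64(8.84)), (np.float64(7.7), np.float64(10.16))] 8.3833
middle [(np.float64(-0.0), np.float64(0.25)), (np.float64(2.8), np.float64(3.28)), (np.float64(4.8), np.float64(2.65)), (np.float64(6.8), np.float64(4.8)), (np.float64(8.3), np.float64(5.36))] 12.425
right [(np.float64(-0.1), np.float64(-0.36)), (np.float64(2.7), np.float64(3.87)), (np.float64(4.6), np.float64(6.27)), (np.float64(6.3), np.float64(9.9)), (np.float64(7.6), np.float64(10.79))] 16.4667
```

The middle mount is clearly the soft one: 5.4 N at 8 mm, against 10–11 N for the other two. Next I'll fold the middle tag.

```bash
python3 - <<'E'
from h import *
p=np.load('p.npy'); x,y,_=world(p,[[-12,0,0]])[0]
move_l([x,y,130],vel=200); move_l([x,y,85],vel=100); sleep(.15); f0=read_wrist_force()[2]
print(move_l([x,y,40.5],vel=40,force_limit=15)); sleep(.3)
print(read_position(),read_wrist_force()[2]-f0)
move_l([x,y,130],vel=100); move_l([x-80,y,260],vel=200)
print(read_time_s())
cv2.imwrite('pics/w2.png',grab_frame("wrist")["color"][:,:,::-1])
cv2.imwrite('pics/s2.png',cv2.resize(grab_frame("side")["color"][190:370,230:470,::-1],None,fx=3,fy=3))
E
```

```text
True
[575.88468161  14.29386748  41.30526922] 7.7882712716716105
21.6833
```

View pics/w2.png

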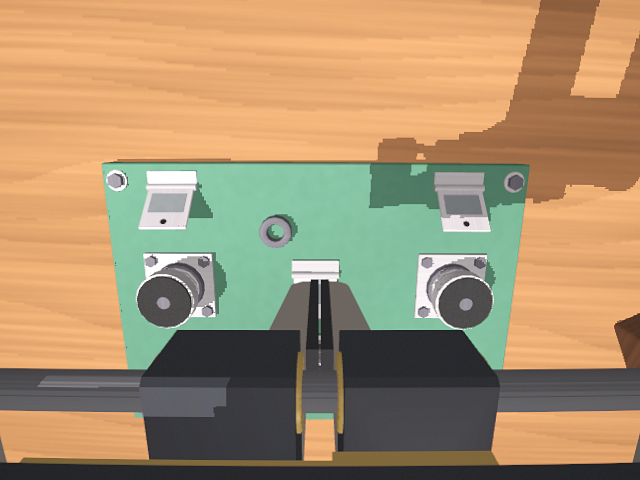

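View pics/s2.png

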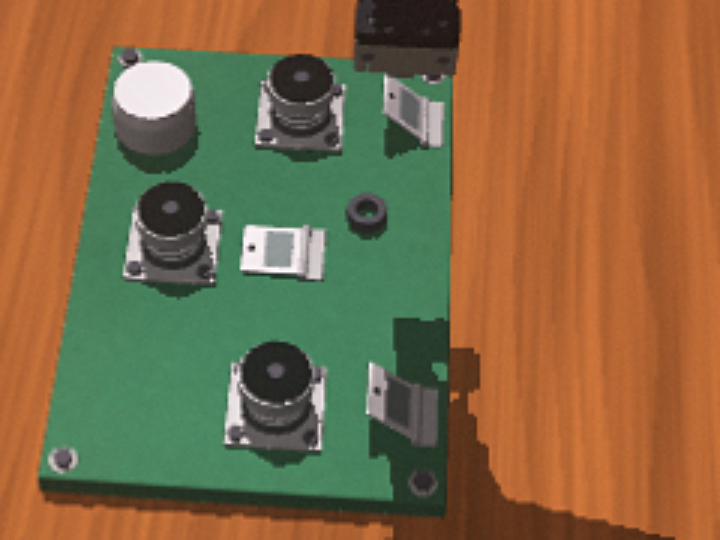

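The side crop shows the middle tag flat at (283,250). The outer tags still stand at (410,110) and (400,400), the nut and tin haven't moved, and the hand is clear. The fingertip also stopped at z = 27.3 mm, which matches a flat plate.

```bash
python3 -c "
from station import *
print(sign_off())"
```

```text
the job is handed in; nothing more can be done
None
```

I pressed the mounts left, middle, right, and the middle one is soft (about 5 N at 8 mm, the others 10–11 N); its tag is folded flat, the other two tags stand, the hand is clear, and the job is handed in with no verdict returned.

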